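# Register a chip carrier on the prober platen and switch on the vacuum

## Robot

A 7-joint arm with a two-finger parallel gripper is mounted at the origin on the work surface. World frame = base frame: x ahead of the robot, y to its left, z up, the work surface at z = 0. Lengths are in m, angles in rad, forces in N, time in s.
With the tool pointing down it reaches from about 0.425 to 0.925 m from the base axis. Payload 6.8 kg.
Tool frame: the origin (TCP) lies on the centre line of the jaws, within the pads' length; the fingertips stand 8 mm ahead of it and the grasp point (between the pads) lies 11 mm behind it; z points along the fingers, y is the line along which they close (so a half turn about z gives the same grasp; the last joint's range is limited). The gripper opens to 85 mm and grips with 20 to 120 N. Pads are 22 mm wide; open, the fingers measure 114 mm over their backs; the gripper's body (76 mm by 85 mm) begins 54 mm behind the grasp point. The pads swing forward as they close: fully open they stand 13 mm farther back than shut.
Start: joints at [-1.267, 0.477, 0.022, 1.555, -0.011, 1.109, -0.083], TCP at [0.27, 0.619, 0.239] pointing down, gripper open.
Joint ranges: [-2.96, 2.96], [-0.34, 2.1], [-1.41, 1.46], [0.24, 2.44], [-1.37, 4.51], [0.17, 1.92], [-2.96, 2.96]. Speed limits (rad/s): [2.39, 2.39, 3.14, 3.14, 3.14, 3.14, 3.14].

## Interface

Orientations are given as [roll, pitch, yaw] about the fixed x, y, z axes, in that order (R = Rz(yaw) Ry(pitch) Rx(roll)).
In Python, from plant import robot gives the robot as it stands.
- The arm moves only by the tool drive_tool, never from a script. Its argument "series" is a list that holds one entry, the list of rows, each a list of 5 numbers: the shift along the world's x, y, z in cm, then the turn about the world's z in rad, then the finger opening in cm, from 0 to 8.54. A call has 1 to 12 rows; each row is the pose to reach, as a shift and turn from the pose commanded when the call began; what a row does not reach only later rows make up. A row lasts 1/10 s, in which the tool goes at most 50 mm and 8.59 degrees, less where a joint would pass 70% of its speed; a pose out of reach is approached as far as the arm can. A call with a gripper value outside its range is refused whole. The fingers move at their own pace and stop on an object; "force" is the grip in N (left out, the last holds). Time passes only in rows, so rows that repeat a pose let the fingers close. It gives the time, the measured TCP pose, the force, the opening and the grip force at its end, in the units of the state.
- robot.sense(): the state, without advancing time (a new reading comes with each control period).
- robot.read_camera(name): name is "scene" or "top" or "wrist"; returns a dict with "color" (400x640x3 uint8, red, green, blue), "fx", "fy", "cx", "cy" (pixels), "R" (3x3) and "t" (3): a world point X has camera coordinates R X + t; the wrist camera has in their place "T_tool_cam" (4x4, takes a point from camera to tool coordinates, whose origin is the TCP and whose axes are the flange's). Camera axes: x right, y down, z forward; pixel columns grow to the right and rows downward; lengths in m; the calibration is good to about 2 mm. A picture is of the moment at which its call begins: read the wrist's pose just before it. There is no depth.
- robot.hand_in(): hands the job in; it is judged then, once.
The state is a dict: "clock": time; "joint_pos": joint angles; "qd": joint speeds; "tau": joint torques, N m; "ee_pos": TCP position; "orientation": TCP orientation; "force": force on the tool from outside, world axes, zero at the start; "ft_torque": the same for the moment, N m; "finger_gap": finger opening in m; "gripper_force": force on a finger pad.
Only numpy, scipy, OpenCV 4.12 (cv2) and the standard library are available. Lean on these libraries where they do the work, as an engineer would, in place of code of your own. Each camera call takes 0.05 s, during which the arm holds its last target. There are 200 camera calls.

## Task

Slide the white chip carrier along the grey metal platen, without lifting it, until one long edge lies flush against the long blue fence and one short edge flush against the shorter blue end stop. Only when it is seated, push the red vacuum lever all the way over to its other end. Leave the marker, jar and black positioner where they are.

Things in the scene. Friction and masses are not known exactly. Their poses are not given: they have to be found in the camera images.
- platen: Fixed grey metal platen, 260 (x) by 220 (y) mm, flat top 30 mm above the origin (centre of its underside). On it stand two blue stops, 18 mm high, 20 mm thick: the long fence, inner face at y = +90 mm, running along x from -125 to +105; the end stop, inner face at x = +110 mm, running along y from -40 to +70. Its other two sides are open.
- carrier: White ceramic chip carrier lying loose on the platen: flat plate 120 (x) by 80 (y) by 14 mm high, about 0.3 kg, with a black chip on a 34 mm brass pad mid-top (3.5 mm proud) and small brass contacts. Origin: centre of its underside. Either way round is right. Fully seated, its origin is at x = +50, y = +50 mm in the platen frame.
- vacuum_base: Grey block of the vacuum valve, 70 by 50 by 25 mm, fixed to the bench to the left or right of the platen. Origin: centre of its underside. The lever swings in its x-z plane, towards its +x when switched on.
- vacuum (a joint): Angle of the red vacuum lever in rad: near 0 when off (leaning to -x of the block), 1.0 when fully on (leaning to +x). It stays where it is left.
- vacuum_tip (a point): Tip of the red vacuum lever, centre of its 26 mm red ball, 80 mm from its pivot (which is 22 mm above the origin of the grey block).
- positioner: Loose black and steel micropositioner, 70 by 60 mm, 67 mm high, with two steel knobs, on the bench on the other side of the platen from the valve. Leave alone. Origin: centre of its underside.
- marker: White marker pen with a blue cap, 125 mm long along its x, 16 mm high, lying on the bench. Leave alone. Origin: middle of its underside.
- jar: Small amber jar, 60 mm across and 60 mm high. Leave alone. Origin: centre of its underside.
Things that resemble listed ones, but are neither listed nor needed, are in the scene too. Leave any purple look-alike of the carrier alone.

How it is judged:
By the outcome, as a careful person would: the job done as asked, in the order asked, and still so for the second after the job is handed in, with the robot touching nothing.
It also fails if it takes over 64 s, if anything falls off the work surface, if the arm or the gripper's body presses on something with over 40 N, if the wrist force passes 120 N, or if a joint passes its speed limit or range.

## Working session

There is one attempt and no reset: what is moved stays moved. The work goes in short steps, Python scripts to look and compute and a tool call to move; the robot and the scene stay as the last step left them, time stands still between calls to the robot, and variables do not carry over. Pictures are saved under pics/ and viewed, at most 10 in all, crops included, and the job is handed in when it is done.

Besides the shell and the picture viewer there is one more tool, called after "Call:" in YAML: its name, and indented under it one key for each argument. drive_tool: Moves the arm, as the interface text tells. Its arguments: {"type":"object","properties":{"series":{"type":"array"},"force":{"type":"number"}},"required":["series"]}

```bash
mkdir -p pics && cat > h.py <<'E'
import cv2,numpy as np
from plant import robot
def snap(name,fn):
    c=robot.read_camera(name); cv2.imwrite('pics/'+fn,c['color'][:,:,::-1]); np.save('pics/'+fn+'.npy',c,allow_pickle=True); return c
def ray(c,uv,z):
    d=np.array([(uv[0]-c['cx'])/c['fx'],(uv[1]-c['cy'])/c['fy'],1.]); R=np.array(c['R']);t=np.array(c['t'])
    o=-R.T@t; d=R.T@d; return o+d*(z-o[2])/d[2]
def proj(c,X):
    p=np.array(c['R'])@np.array(X)+np.array(c['t']); return np.array([c['fx']*p[0]/p[2]+c['cx'],c['fy']*p[1]/p[2]+c['cy']])
E
python3 - <<'E'
from h import *
print(robot.sense())
for n in('top','scene'):
    c=snap(n,n+'0.png'); print(n,c['fx'],c['cx'],c['cy'],np.round(c['R'],3).tolist(),np.round(c['t'],3))
E
```

```text
{'clock': 0.0, 'joint_pos': array([-1.26707569,  0.47780358,  0.02233869,  1.55642967, -0.01148934,
        1.10931314, -0.083083  ]), 'qd': array([ 1.16536212e-03,  1.78046097e-04,  3.35565439e-04,  4.79591949e-07,
       -1.09102668e-03, -2.71798620e-04,  3.42953226e-04]), 'tau': array([ 4.38760353e-04, -5.96462774e+01,  1.60771586e+00, -2.81196088e+01,
        1.22860784e-02,  9.46197251e-03,  1.92428217e-05]), 'ee_pos': array([0.26997365, 0.61803621, 0.23833256]), 'orientation': array([-3.13977290e+00,  1.44764681e-04,  2.72981665e+00]), 'force': array([ 0.08674261, -0.40632796,  0.04330184]), 'ft_torque': array([-0.00481103,  0.03786604,  0.04667149]), 'gripper_force': 0.0, 'finger_gap': 0.08571295455841162}
top 428.4646503077632 321.6581243968384 199.39518634674354 [[-0.081, -0.997, -0.001], [-0.975, 0.079, -0.206], [0.206, -0.016, -0.978]] [0.031 0.584 1.096]
scene 421.2436135402419 322.7870119119504 198.49831241941476 [[-0.689, 0.725, 0.013], [0.515, 0.501, -0.695], [-0.51, -0.472, -0.719]] [ 0.406 -0.231  1.289]
```

View pics/top0.png

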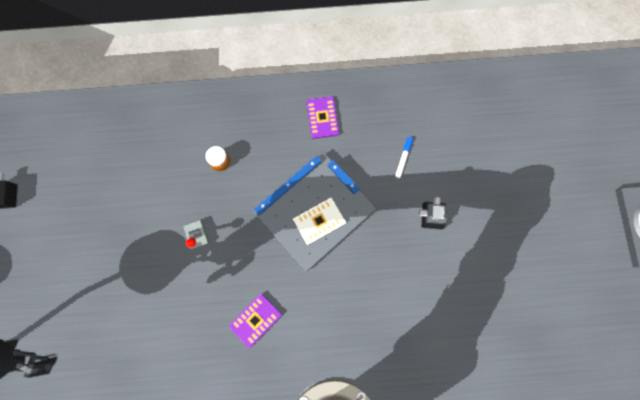

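View pics/scene0.png

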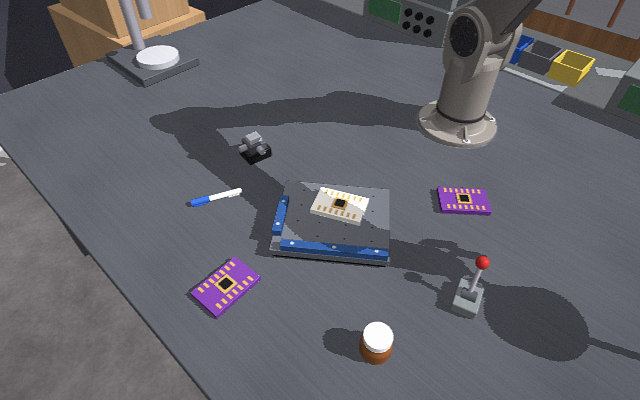

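The white carrier is at top (320,220), on the platen. Its look-alikes are purple plates at top (322,117) and (255,320), so I choose the white one. The lever ball is at top (191,242), the valve block at (195,234), the fence runs (258,212)–(325,158) and the end stop (330,163)–(356,190). Next I'll measure these and check a close crop.

```bash
cat >> h.py <<'E'
def masks(c):
    hsv=cv2.cvtColor(c['color'],cv2.COLOR_RGB2HSV)
    f=lambda a,b:cv2.inRange(hsv,np.array(a),np.array(b))
    return dict(white=f((0,0,185),(40,70,255)),blue=f((98,120,50),(116,255,255)),red=f((0,170,90),(5,255,255))|f((174,170,90),(180,255,255)))
def blobs(m,amin):
    return [k for k in cv2.findContours(m,cv2.RETR_EXTERNAL,cv2.CHAIN_APPROX_NONE)[0] if cv2.contourArea(k)>amin]
def rect(c,k,z):
    P=np.array([ray(c,p,z)[:2]*1000 for p in k[:,0,:].astype(float)],np.float32)
    (x,y),(w,h),a=cv2.minAreaRect(P)
    if w<h: w,h,a=h,w,a+90
    return np.round([x,y,w,h,(a+90)%180-90],1)
def tri(c1,u1,c2,u2):
    A=[];b=[]
    for c,u in((c1,u1),(c2,u2)):
        K=np.array([[c['fx'],0,c['cx']],[0,c['fy'],c['cy']],[0,0,1]]);P=K@np.c_[c['R'],c['t']];A.append(P)
    X=cv2.triangulatePoints(A[0],A[1],np.array(u1,float).reshape(2,1),np.array(u2,float).reshape(2,1));return (X[:3]/X[3]).ravel()
E
python3 - <<'E'
from h import *
C={n:np.load(f'pics/{n}0.png.npy',allow_pickle=True).item() for n in('top','scene')}
red={}
for n,c in C.items():
    M=masks(c); print(n)
    for k in blobs(M['white'],60): print(' white',cv2.boundingRect(k),rect(c,k,.044))
    for k in blobs(M['blue'],60): print(' blue',cv2.boundingRect(k),rect(c,k,.048))
    for k in blobs(M['red'],20): (u,v),r=cv2.minEnclosingCircle(k);print(' red',u,v,r);red[n]=(u,v)
print(tri(C['top'],red['top'],C['scene'],red['scene']))
a=cv2.resize(C['top']['color'][140:280,160:390],(0,0),fx=3,fy=3,interpolation=2);cv2.imwrite('pics/crop.png',a[:,:,::-1])
E
```

```text
top
 white (299, 382, 50, 18) [101.6  19.2 127.4  31.7 -75.4]
 white (293, 198, 53, 47) [530.   -4.7 122.3  81.9 -65.1]
 white (396, 152, 12, 26) [ 670.  -246.    76.7   14.   -24.3]
 white (206, 147, 20, 19) [735.9 269.7  53.8  52.6  85.4]
 white (92, 0, 548, 71) [1086.5 -200.1 1653.3  183.6  -90. ]
 blue (328, 160, 31, 33) [647.2 -80.3 109.8  23.6  37.2]
 blue (254, 156, 67, 59) [636.   72.8 229.8  21.7 -52.7]
 blue (403, 137, 10, 15) [ 727.8 -271.4   43.2   18.5  -24.3]
 red 190.27777099609375 242.27777099609375 4.611542224884033
scene
 white (363, 322, 30, 30) [725.6 266.7  53.4  50.9 -66.6]
 white (209, 188, 32, 13) [ 699.2 -217.4   74.8   19.8  -23.9]
 white (311, 187, 58, 35) [530.6  -1.1 120.   78.9 -65.5]
 blue (280, 239, 108, 22) [642.9  79.5 227.4  31.5 -52.8]
 blue (272, 195, 17, 41) [653.1 -73.5 122.1  22.8  37.4]
 blue (190, 195, 20, 12) [ 756.1 -237.6   43.2   27.4  -25.2]
 blue (509, 35, 25, 30) [-499.3  -40.1  250.6   45.9   14.7]
 red 482.1956481933594 261.978271484375 6.5439019203186035
[0.4921793  0.32988844 0.09459118]
```

View pics/crop.png

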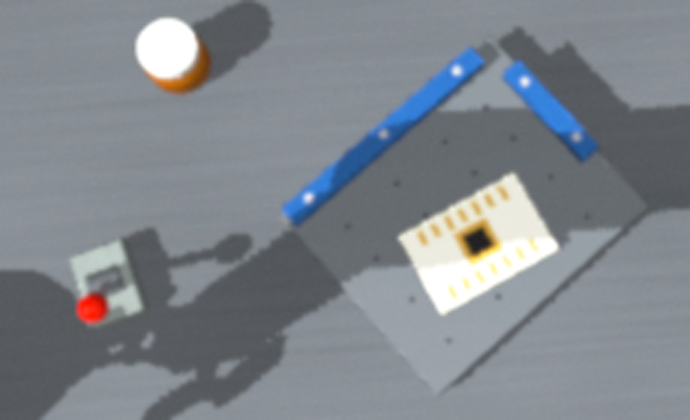

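The crop confirms the white carrier with black chip and brass contacts at crop (478,240). It is turned about 12° from the platen axes. The red ball is at crop (92,308).

In world coordinates:
- **Platen:** origin about (562, 5) mm, yaw −52.7°.
- **Carrier:** must go about +63 mm along platen x and +81 mm along platen y.

I'll push it with the two fingers, first towards the fence.

Call:
drive_tool:
  series:
    - [[5,-5,0,-0.15,4],[10,-10,0,-0.3,4],[14,-14,0,-0.45,4],[17,-18,0,-0.6,4],[19,-22,0,-0.75,4],[20,-27,0,-0.9,4],[20,-32,0,-1.05,4],[20,-37,0,-1.2,4],[20,-42,0,-1.35,4],[20,-47,0,-1.5,4],[20,-52,0,-1.65,4],[20,-56,0,-1.8,4]]
  force: 40

```text
clock: 1.3
ee_pos: [0.4695, 0.0856, 0.2392]
orientation: [-3.141, -0.0, 0.924]
force: [0.7, 0.6, -0.6]
finger_gap: 0.0406
gripper_force: 0.0
```

```bash
python3 - <<'E'
from h import *
c=np.load('pics/top0.png.npy',allow_pickle=True).item()
P=[ray(c,(160+u/3,140+v/3),.025)[:2]*1000 for u,v in((70,258),(122,240),(145,310))]
print(np.round(P,1)); d=P[1]-P[2]; print(np.linalg.norm(d),np.linalg.norm(P[0]-P[1]),np.degrees(np.arctan2(d[1],d[0])), 'centre',(P[0]+P[2])/2)
s=robot.sense();print(s['ee_pos'],s['orientation'],s['joint_pos'])
E
```

```text
[[548.2 368.1]
 [561.  320.2]
 [494.9 300.9]]
68.9383731545037 49.59543167574015 16.33152233978248 centre [521.53420208 334.50358462]
[0.46952458 0.08556461 0.23917771] [-3.14129470e+00 -7.56109255e-05  9.23750630e-01] [-0.82703162  0.15496371  0.580243    2.04344335 -0.10304008  0.97084417
 -0.8410202 ]
```

Call:
drive_tool:
  series:
    - [[0,-4,0,-0.1,4],[-0.2,-8,0,-0.2,4],[-0.4,-12,0,-0.27,4],[-0.4,-13.8,0,-0.273,4],[-0.4,-13.8,-4,-0.273,4],[-0.4,-13.8,-8,-0.273,4],[-0.4,-13.8,-12,-0.273,4],[-0.4,-13.8,-15,-0.273,4],[-0.4,-13.8,-17,-0.273,4],[-0.4,-13.8,-18.4,-0.273,4],[-0.4,-13.8,-19.4,-0.273,4],[-0.4,-13.8,-19.4,-0.273,4]]

```text
clock: 2.5
ee_pos: [0.4653, -0.0504, 0.0444]
orientation: [-3.14, 0.002, 0.657]
force: [-0.0, 0.6, 0.2]
finger_gap: 0.0398
gripper_force: 0.0
```

```bash
python3 - <<'E'
from h import *
c=snap('top','t1.png');d=snap('scene','s1.png')
a=cv2.resize(d['color'][140:280,230:430],(800,560),interpolation=2);cv2.imwrite('pics/c1.png',a[:,:,::-1])
E
```

```text
(no output)
```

View pics/c1.png

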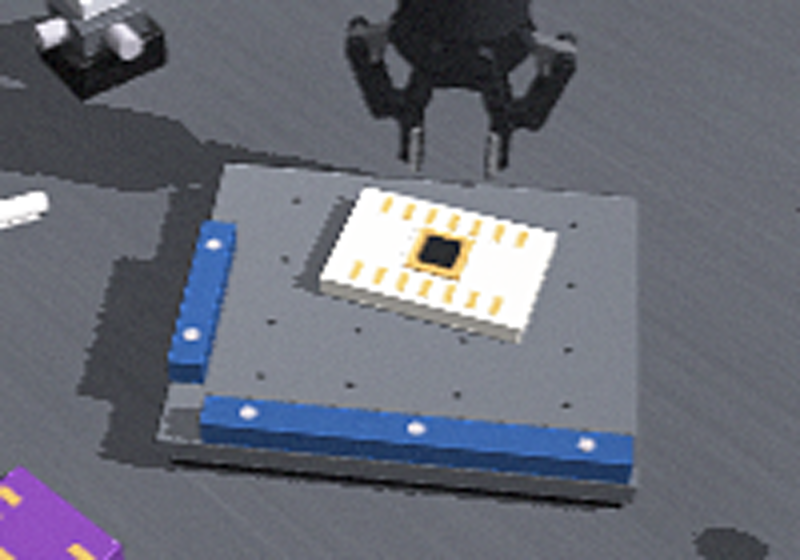

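The fingers stand just behind the platen's open edge, at crop (410,165) and (492,165), facing the carrier's near long edge.

Call:
drive_tool:
  series:
    - [[0,-0.1,-0.1,0,4],[0,-0.1,-0.2,0,4],[0,-0.1,-0.3,0,4],[0,-0.1,-0.3,0,4]]

```text
clock: 3.0
ee_pos: [0.4662, -0.0513, 0.0424]
orientation: [3.141, -0.0, 0.657]
force: [0.5, 0.4, -0.0]
finger_gap: 0.04
gripper_force: 0.0
```

Call:
drive_tool:
  series:
    - [[0.6,0.4,-0.1,0,4],[0.6,0.4,-0.2,0,4],[0.6,0.4,-0.3,0,4],[0.6,0.4,-0.4,0,4],[0.6,0.4,-0.4,0,4]]

```text
clock: 3.5
ee_pos: [0.4718, -0.0475, 0.0381]
orientation: [-3.141, 0.0, 0.657]
force: [0.2, 0.1, -0.5]
finger_gap: 0.04
gripper_force: 0.0
```

Call:
drive_tool:
  series:
    - [[0.5,0.38,0.1,0,4],[1.0,0.76,0.1,0,4],[1.5,1.14,0.1,0,4],[2.0,1.52,0.1,0,4],[2.5,1.9,0.1,0,4],[3.0,2.28,0.1,0,4],[3.5,2.66,0.1,0,4],[4.0,3.05,0.1,0,4],[4.4,3.35,0.1,0,4],[4.8,3.66,0.1,0,4],[5.2,3.96,0.1,0,4],[5.2,3.96,0.1,0,4]]

```text
clock: 4.7
ee_pos: [0.525, -0.0068, 0.0393]
orientation: [3.141, -0.001, 0.658]
force: [-0.7, 0.5, 0.5]
finger_gap: 0.0403
gripper_force: 0.0
```

```bash
cat >> h.py <<'E'
def carr(c,z=.044):
    k=[k for k in blobs(masks(c)['white'],300) if 480<rect(c,k,z)[0]<690 and abs(rect(c,k,z)[1])<120]
    for q in k:
        r=rect(c,q,z); d=r[:2]-np.array([562.5,5]);a=np.radians(-52.7)
        print('carrier world',r,'platen',np.round([d@[np.cos(a),np.sin(a)],d@[-np.sin(a),np.cos(a)]],1))
E
python3 - <<'E'
from h import *
c=snap('scene','s2.png');carr(c);carr(snap('top','t2.png'))
E
```

```text
carrier world [559.1  31.9 120.8  80.4 -52.3] platen [-23.5  13.6]
```

Call:
drive_tool:
  series:
    - [[0.4,0.3,0,0,4],[0.8,0.6,0,0,4],[1.2,0.9,0,0,4],[1.6,1.2,0,0,4],[2.0,1.5,0,0,4],[2.3,1.75,0,0,4],[2.5,1.9,0,0,4],[2.65,2.0,0,0,4],[2.8,2.1,0,0,4],[2.8,2.1,0,0,4]]

```text
clock: 5.8
ee_pos: [0.5524, 0.0135, 0.0393]
orientation: [3.141, -0.0, 0.657]
force: [-1.7, -1.2, 0.8]
finger_gap: 0.0403
gripper_force: 0.8
```

Call:
drive_tool:
  series:
    - [[0.08,0.06,0,0,4],[0.16,0.12,0,0,4],[0.16,0.12,0,0,4]]

```text
clock: 6.1
ee_pos: [0.5539, 0.0145, 0.0393]
orientation: [3.141, -0.0, 0.657]
force: [-2.2, -1.1, 0.2]
finger_gap: 0.0397
gripper_force: 0.9
```

Call:
drive_tool:
  series:
    - [[0.08,0.06,0,0,4],[0.16,0.12,0,0,4],[0.16,0.12,0,0,4]]

```text
clock: 6.4
ee_pos: [0.5556, 0.0158, 0.0393]
orientation: [3.141, -0.0, 0.657]
force: [-0.9, -1.7, -1.2]
finger_gap: 0.0399
gripper_force: 0.7
```

Call:
drive_tool:
  series:
    - [[0.08,0.06,0,0,4],[0.12,0.09,0,0,4],[0.12,0.09,0,0,4]]

```text
clock: 6.7
ee_pos: [0.5566, 0.0165, 0.0393]
orientation: [3.142, -0.0, 0.657]
force: [-0.3, -1.6, -0.3]
finger_gap: 0.0399
gripper_force: 0.9
```

Call:
drive_tool:
  series:
    - [[0.08,0.06,0,0,4],[0.16,0.12,0,0,4],[0.16,0.12,0,0,4]]

```text
clock: 7.0
ee_pos: [0.5566, 0.0166, 0.0392]
orientation: [-3.14, 0.003, 0.656]
force: [-5.6, -4.0, 4.1]
finger_gap: 0.0399
gripper_force: 3.4
```

```bash
python3 - <<'E'
from h import *
print(robot.sense()['force'])
d=snap('scene','s3.png');carr(d)
a=cv2.resize(d['color'][170:270,260:420],(800,500),interpolation=2);cv2.imwrite('pics/c3.png',a[:,:,::-1])
E
```

```text
[-5.56480062 -3.95586895  4.08944299]
carrier world [589.1  54.6 121.3  76.7 -52.5] platen [-23.3  51.2]
```

View pics/c3.png

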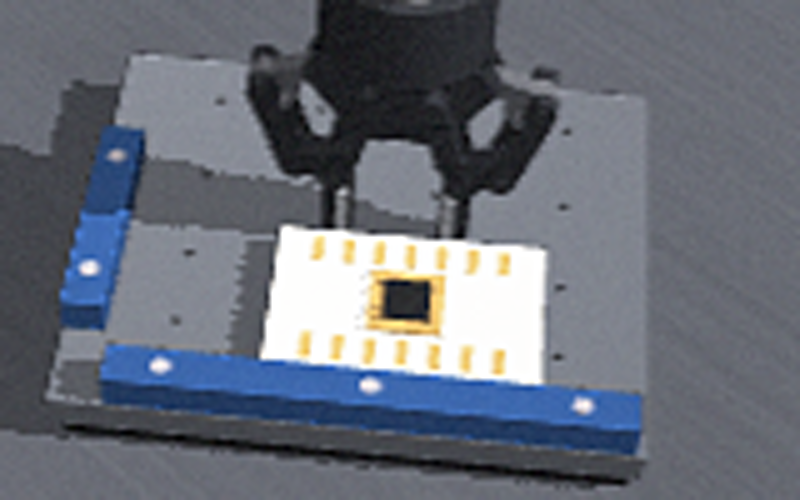

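The carrier's long edge is flush with the fence: the crop shows no gap along (265,360)–(545,382), and the contact force is about 7 N. Next I'll push its short edge, moving round to the −x side.

Call:
drive_tool:
  series:
    - [[-1.0,-0.8,0,0,4],[-2.4,-1.8,0,0,4],[-2.4,-1.8,4,0,2],[-2.4,0,8,0.15,2],[-2.4,2,8,0.3,2],[-2.4,4,8,0.45,2],[-2.4,6,8,0.6,2],[-2.4,8,8,0.75,2],[-2.4,10,8,0.9,2],[-2.3,10,8,1.05,2],[-2.2,10,8,1.2,2],[-2.2,10,8,1.35,2]]

```text
clock: 8.25
ee_pos: [0.5365, 0.1181, 0.1196]
orientation: [3.14, -0.0, 2.013]
force: [-0.4, -0.0, -0.5]
finger_gap: 0.0198
gripper_force: 0.0
```

Call:
drive_tool:
  series:
    - [[0,0,0,0.14,2],[0,0,0,0.221,2],[0,0,0,0.221,2]]

```text
clock: 8.55
ee_pos: [0.5364, 0.1176, 0.1196]
orientation: [3.14, -0.0, 2.228]
force: [0.6, -0.5, 0.2]
finger_gap: 0.02
gripper_force: 0.0
```

Call:
drive_tool:
  series:
    - [[0,0,-3,0,2],[0,0,-5,0,2],[0,0,-6.5,0,2],[0,0,-7.2,0,2],[0,0,-7.5,0,2],[0,0,-7.7,0,2],[0,0,-7.7,0,2]]

```text
clock: 9.25
ee_pos: [0.5365, 0.1178, 0.0428]
orientation: [3.141, 0.0, 2.227]
force: [0.5, -0.1, -0.3]
finger_gap: 0.0201
gripper_force: 0.0
```

```bash
python3 - <<'E'
from h import *
d=snap('scene','s4.png');carr(d)
a=cv2.resize(d['color'][170:270,260:420],(800,500),interpolation=2);cv2.imwrite('pics/c4.png',a[:,:,::-1])
E
```

```text
carrier world [589.3  54.7 121.2  76.4 -52.4] platen [-23.3  51.4]
```

View pics/c4.png

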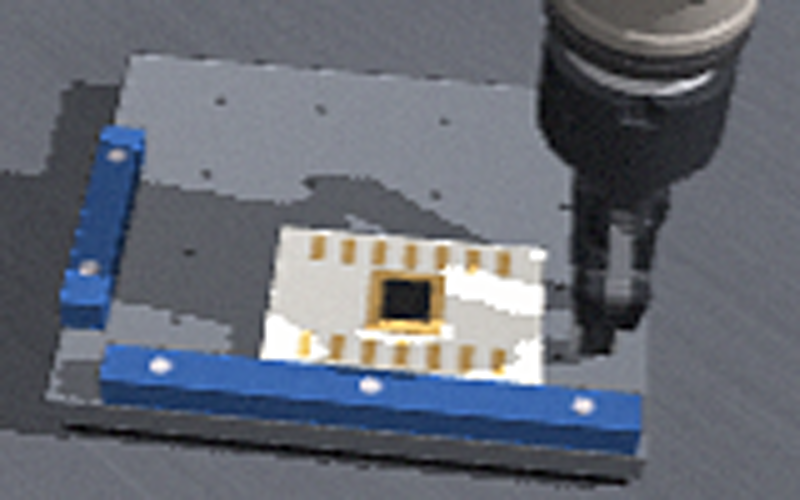

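The fingers are at crop (610,300), right of the carrier's short edge and clear of the fence. Pushing along the fence now.

Call:
drive_tool:
  series:
    - [[0.45,-0.6,0,0,2],[0.8,-1.05,0,0,2],[1.15,-1.5,0,0,2],[1.5,-1.95,0,0,2],[1.85,-2.4,0,0,2],[2.2,-2.86,0,0,2],[2.55,-3.31,0,0,2],[2.9,-3.77,0,0,2],[3.25,-4.22,0,0,2],[3.6,-4.68,0,0,2],[3.95,-5.13,0,0,2],[3.95,-5.13,0,0,2]]

```text
clock: 10.5
ee_pos: [0.5765, 0.0647, 0.0423]
orientation: [3.141, 0.002, 2.226]
force: [-0.5, 0.5, -0.6]
finger_gap: 0.0196
gripper_force: 0.0
```

```bash
python3 - <<'E'
from h import *
carr(snap('scene','s5.png'))
E
```

```text
carrier world [621.7  11.7 120.2  76.5 -52.7] platen [30.5 51.2]
```

Call:
drive_tool:
  series:
    - [[0.25,-0.32,0,0,2],[0.5,-0.65,0,0,2],[0.75,-0.97,0,0,2],[0.9,-1.17,0,0,2],[1.0,-1.3,0,0,2],[1.1,-1.43,0,0,2],[1.1,-1.43,0,0,2]]

```text
clock: 11.25
ee_pos: [0.5868, 0.0517, 0.0423]
orientation: [-3.142, 0.0, 2.228]
force: [-0.4, 0.4, -0.1]
finger_gap: 0.0203
gripper_force: 0.3
```

Call:
drive_tool:
  series:
    - [[0.06,-0.08,0,0,2],[0.12,-0.16,0,0,2],[0.12,-0.16,0,0,2]]

```text
clock: 11.55
ee_pos: [0.5874, 0.051, 0.0423]
orientation: [-3.141, -0.001, 2.228]
force: [-2.7, 1.9, 0.7]
finger_gap: 0.0201
gripper_force: 1.9
```

Call:
drive_tool:
  series:
    - [[0.06,-0.08,0,0,2],[0.12,-0.16,0,0,2],[0.12,-0.16,0,0,2]]

```text
clock: 11.85
ee_pos: [0.5875, 0.051, 0.0423]
orientation: [-3.141, -0.003, 2.229]
force: [-5.9, 6.1, 3.8]
finger_gap: 0.0203
gripper_force: 4.3
```

Call:
drive_tool:
  series:
    - [[0.06,-0.08,0,0,2],[0.12,-0.16,0,0,2],[0.12,-0.16,0,0,2]]

```text
clock: 12.15
ee_pos: [0.5876, 0.0509, 0.0422]
orientation: [-3.14, -0.006, 2.23]
force: [-10.2, 9.4, 7.6]
finger_gap: 0.0195
gripper_force: 6.6
```

```bash
python3 - <<'E'
from h import *
print(robot.sense()['force'],robot.sense()['ee_pos']);d=snap('scene','s6.png');carr(d)
a=cv2.resize(d['color'][170:270,260:420],(800,500),interpolation=2);cv2.imwrite('pics/c6.png',a[:,:,::-1])
E
```

```text
[-10.17902266   9.4263227    7.61795631] [0.58759803 0.05089756 0.0422221 ]
carrier world [633.   -2.4 120.9  78.4 -51.3] platen [48.6 51.6]
```

View pics/c6.png

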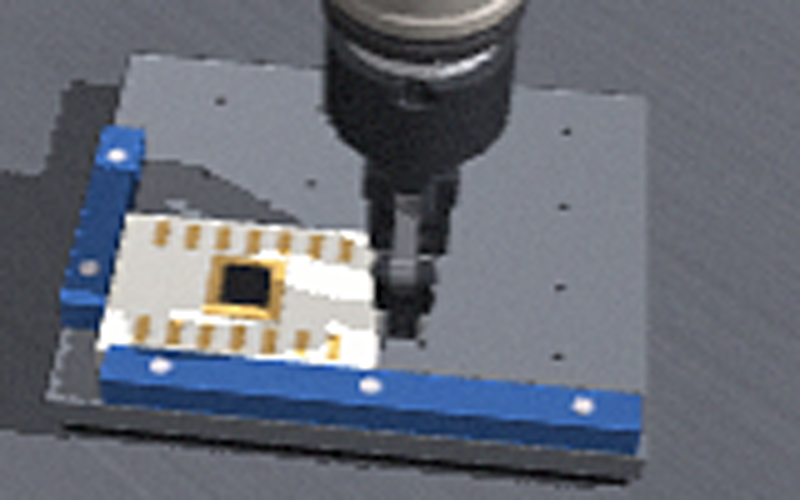

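The carrier is against the end stop: the left edge touches at crop (125,215)–(100,345) and the force rises to about 14 N. The right end may have turned a fraction off the fence, so I'll nudge the long edge once more.

Call:
drive_tool:
  series:
    - [[-0.8,1.0,0,0,2],[-1.6,2.0,0.5,0,2],[-1.6,2.0,4,0,2],[-1.6,1,8,-0.15,2],[-1.5,-1,8,-0.3,2],[-1.4,-3,8,-0.45,2],[-1.4,-5,8,-0.6,2],[-1.4,-7,8,-0.75,2],[-1.4,-8.1,8,-0.9,2],[-1.4,-8.1,8,-1.05,2],[-1.4,-8.1,8,-1.2,2],[-1.4,-8.1,8,-1.35,2]]

```text
clock: 13.4
ee_pos: [0.5764, -0.034, 0.1229]
orientation: [3.14, -0.001, 0.871]
force: [-1.1, -0.3, -0.7]
finger_gap: 0.02
gripper_force: 0.0
```

Call:
drive_tool:
  series:
    - [[0,0,0,-0.14,2],[0,0,0,-0.221,2],[0,0,-3,-0.221,2],[0,0,-5.5,-0.221,2],[0,0,-7,-0.221,2],[0,0,-7.5,-0.221,2],[0,0,-8,-0.221,2],[0,0,-8,-0.221,2]]

```text
clock: 14.2
ee_pos: [0.5765, -0.0339, 0.0426]
orientation: [3.141, -0.0, 0.657]
force: [-0.3, 0.2, -0.2]
finger_gap: 0.0201
gripper_force: 0.0
```

Call:
drive_tool:
  series:
    - [[0.4,0.3,0,0,2],[0.7,0.53,0,0,2],[0.95,0.73,0,0,2],[1.1,0.84,0,0,2],[1.2,0.92,0,0,2],[1.2,0.92,0,0,2]]

```text
clock: 14.8
ee_pos: [0.588, -0.0247, 0.0423]
orientation: [-3.142, 0.0, 0.657]
force: [-0.0, 0.1, 0.4]
finger_gap: 0.0203
gripper_force: 0.4
```

Call:
drive_tool:
  series:
    - [[0.08,0.06,0,0,2],[0.16,0.12,0,0,2],[0.16,0.12,0,0,2]]

```text
clock: 15.1
ee_pos: [0.5882, -0.0246, 0.0422]
orientation: [-3.141, 0.003, 0.656]
force: [-5.6, -2.8, 4.4]
finger_gap: 0.0199
gripper_force: 3.0
```

Call:
drive_tool:
  series:
    - [[0.08,0.06,0,0,2],[0.16,0.12,0,0,2],[0.16,0.12,0,0,2],[-0.6,-0.5,0,0,2],[-1.6,-1.2,0.5,0,2],[-1.6,-1.2,4,0,2],[-1.6,-1.2,8,0,0],[-4,3,10,0,0],[-6,7,12,0,0],[-8,11,12,0,0],[-10,15,12,0,0],[-12,19,12,0,0]]

```text
clock: 16.3
ee_pos: [0.4687, 0.1681, 0.1629]
orientation: [-3.141, -0.002, 0.657]
force: [1.3, -0.4, 0.2]
finger_gap: 0.0
gripper_force: 0.0
```

```bash
python3 - <<'E'
from h import *
s=robot.sense();print(s['ee_pos'],s['orientation'][2],s['joint_pos'])
t=snap('top','t7.png');carr(t);d=snap('scene','s7.png');carr(d)
a=cv2.resize(d['color'][170:270,260:420],(800,500),interpolation=2);cv2.imwrite('pics/c7.png',a[:,:,::-1])
E
```

```text
[0.46874203 0.16810573 0.16294637] 0.65662907159708 [-1.01918391  0.33167288  0.66927472  2.08172272 -0.28311411  0.81455216
 -1.09447946]
carrier world [632.   -4.2 123.1  81.3 -52.8] platen [49.4 49.7]
carrier world [633.4  -1.7 121.4  78.8 -52.1] platen [48.3 52.3]
```

View pics/c7.png

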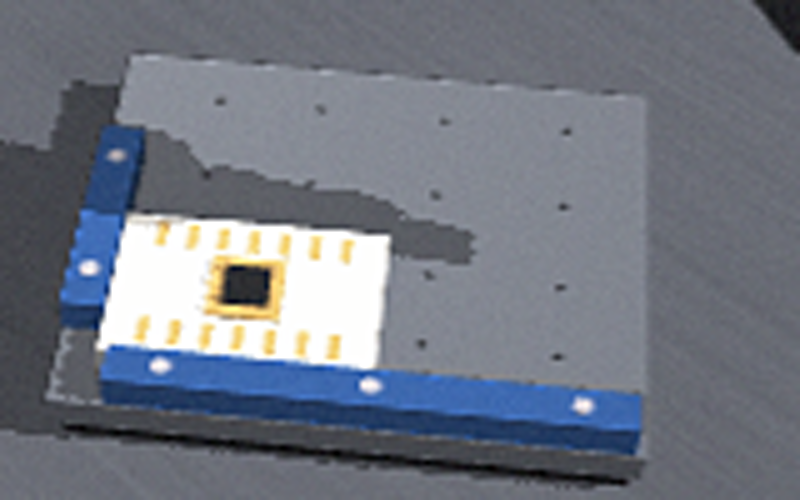

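The carrier is seated: the crop shows no gap at the fence or the end stop, and its yaw of −52.8° matches the fence. Now the lever: the valve's +x is at yaw about 16° and the ball is at (492, 330, 95) mm.

Call:
drive_tool:
  series:
    - [[-0.5,4,0,-0.12,0],[-1.0,8,0,-0.24,0],[-1.6,12,0,-0.36,0],[-1.6,15.1,0,-0.372,0],[-1.6,15.1,-3,-0.372,0],[-1.6,15.1,-6,-0.372,0],[-1.6,15.1,-7.5,-0.372,0],[-1.6,15.1,-7.5,-0.372,0]]

```text
clock: 17.2
ee_pos: [0.4529, 0.3162, 0.0858]
orientation: [3.14, 0.003, 0.284]
force: [-0.7, -0.4, -0.9]
finger_gap: 0.0
gripper_force: 0.0
```

```bash
python3 - <<'E'
from h import *
print(robot.sense()['ee_pos'])
d=snap('scene','s8.png')
a=cv2.resize(d['color'][210:330,400:560],(800,600),interpolation=2);cv2.imwrite('pics/c8.png',a[:,:,::-1])
E
```

```text
[0.4528934  0.31621151 0.08582619]
```

View pics/c8.png

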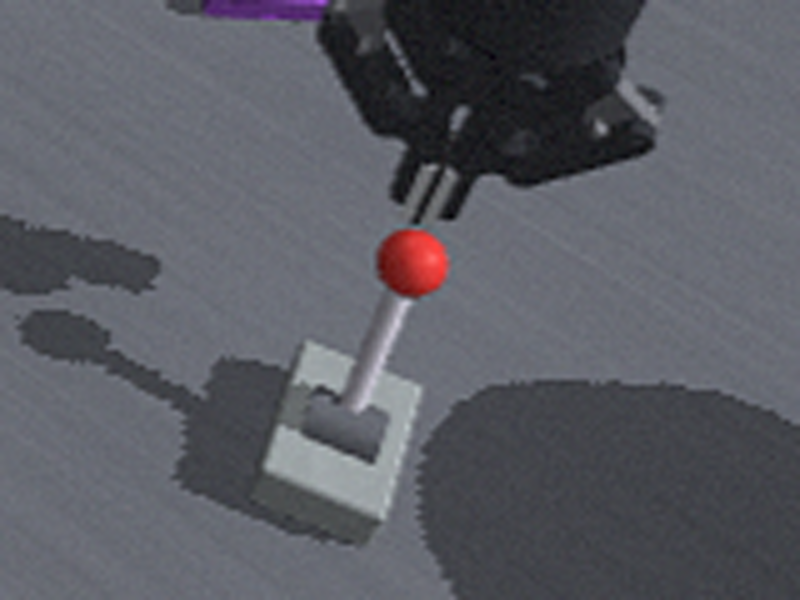

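The closed fingers, at crop (430,190), are behind the ball at (412,263) on the valve's −x side. The valve's +x points down-left in the crop. Pushing now.

Call:
drive_tool:
  series:
    - [[0.6,0.17,0,0,0],[1.2,0.34,0,0,0],[1.8,0.51,0,0,0],[2.4,0.68,0,0,0],[3.0,0.85,0,0,0],[3.6,1.02,0,0,0],[4.2,1.2,0,0,0],[4.8,1.37,0,0,0],[5.4,1.54,0,0,0],[6.0,1.71,0,0,0],[6.6,1.9,0,0,0],[6.6,1.9,0,0,0]]

```text
clock: 18.45
ee_pos: [0.5208, 0.3369, 0.0873]
orientation: [3.141, -0.001, 0.285]
force: [-0.0, -0.9, 0.3]
finger_gap: -0.0
gripper_force: 0.0
```

```bash
cat >> h.py <<'E'
def ball(tag):
    u=[]
    C=[snap('top','t'+tag+'.png'),snap('scene','s'+tag+'.png')]
    for c in C:
        k=[k for k in blobs(masks(c)['red'],12)]; k=max(k,key=cv2.contourArea); q=cv2.minEnclosingCircle(k);print(q);u.append(q[0])
    print('ball',tri(C[0],u[0],C[1],u[1])*1000); return C
E
python3 -c "
from h import *
print(robot.sense()['force']);ball('9')"
```

```text
[-0.0150783  -0.93271313  0.25429209]Traceback (most recent call last):
  File "<string>", line 3, in <module>
    print(robot.sense()['force']);ball('9')
                                  ~~~~^^^^^
  File "h.py", line 35, in ball
    k=[k for k in blobs(masks(c)['red'],12)]; k=max(k,key=cv2.contourArea); q=cv2.minEnclosingCircle(k);print(q);u.append(q[0])
                                                ~~~^^^^^^^^^^^^^^^^^^^^^^^
ValueError: max() iterable argument is empty
```

Call:
drive_tool:
  series:
    - [[0.4,0.11,0,0,0],[0.8,0.23,0,0,0],[0.8,0.23,0,0,0]]

```text
clock: 18.85
ee_pos: [0.5283, 0.3391, 0.0874]
orientation: [3.142, -0.001, 0.285]
force: [0.7, -0.6, -0.1]
finger_gap: 0.0005
gripper_force: 0.0
```

Call:
drive_tool:
  series:
    - [[0.2,0.06,0,0,0],[0.4,0.11,0,0,0],[0.4,0.11,0,0,0]]

```text
clock: 19.15
ee_pos: [0.532, 0.3401, 0.0873]
orientation: [3.142, -0.0, 0.285]
force: [-1.7, 0.4, 0.1]
finger_gap: -0.0
gripper_force: 0.1
```

Call:
drive_tool:
  series:
    - [[0.2,0.06,0,0,0],[0.4,0.11,0,0,0],[0.4,0.11,0,0,0]]

```text
clock: 19.45
ee_pos: [0.5361, 0.3413, 0.0873]
orientation: [3.142, -0.0, 0.285]
force: [0.0, 0.2, -0.4]
finger_gap: 0.0001
gripper_force: 0.1
```

Call:
drive_tool:
  series:
    - [[0.2,0.06,0,0,0],[0.4,0.11,0,0,0],[0.4,0.11,0,0,0]]

```text
clock: 19.75
ee_pos: [0.5395, 0.3422, 0.0872]
orientation: [-3.142, 0.001, 0.285]
force: [-1.8, -0.1, 0.1]
finger_gap: -0.0001
gripper_force: 1.2
```

Call:
drive_tool:
  series:
    - [[0.15,0.04,0,0,0],[0.3,0.09,0,0,0],[0.3,0.09,0,0,0]]

```text
clock: 20.05
ee_pos: [0.5399, 0.3424, 0.0869]
orientation: [-3.141, 0.007, 0.285]
force: [-9.9, -2.5, 8.0]
finger_gap: 0.0001
gripper_force: 5.7
```

```bash
python3 - <<'E'
from h import *
print(robot.sense()['force'])
d=snap('scene','s10.png')
a=cv2.resize(d['color'][210:330,400:560],(800,600),interpolation=2);cv2.imwrite('pics/c10.png',a[:,:,::-1])
E
```

```text
[-9.93195385 -2.48806246  7.95887739]
```

View pics/c10.png

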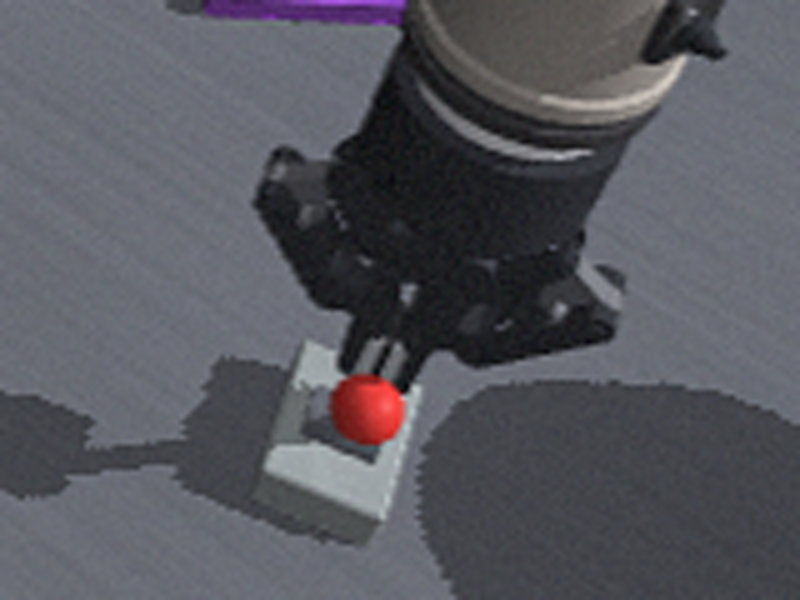

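The ball is over at crop (367,408) and the force jumped, so it has reached the end. One more small press, then I'll back away and check.

Call:
drive_tool:
  series:
    - [[0.15,0.04,0,0,0],[0.25,0.07,0,0,0],[0.25,0.07,0,0,0]]

```text
clock: 20.4
ee_pos: [0.5401, 0.3425, 0.0865]
orientation: [-3.141, 0.012, 0.285]
force: [-17.7, -4.5, 11.4]
finger_gap: 0.0002
gripper_force: 9.0
```

Call:
drive_tool:
  series:
    - [[-0.8,-0.23,0,0,0],[-3,-0.9,0,0,0],[-6,-1.8,0,0,0],[-9,-2.7,2,0,0],[-9,-2.7,6,0,0],[-9,-2.7,10,0,0],[-9,-2.7,10,0,0]]

```text
clock: 21.1
ee_pos: [0.4589, 0.3186, 0.1927]
orientation: [-3.137, -0.01, 0.284]
force: [0.3, 0.0, 0.8]
finger_gap: -0.0002
gripper_force: 0.0
```

```bash
python3 - <<'E'
from h import *
C=ball('11');[carr(c) for c in C]
E
```

```text
((182.8000030517578, 217.0), 4.386440277099609)
((473.0813903808594, 291.3604736328125), 6.948204517364502)
ball [560.22488809 349.601819    90.64814875]
carrier world [631.9  -4.3 122.6  81.2 -52.7] platen [49.5 49.6]
carrier world [633.5  -1.7 121.1  78.8 -52.2] platen [48.4 52.4]
```

```bash
python3 -c "
from h import *
print(robot.hand_in())"
```

```text
the job is handed in; nothing more can be done
None
```

I slid the carrier flush against the fence and the end stop, then pushed the vacuum lever over until it hit its far stop. I handed the job in at about 21 s; nothing else was touched.

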